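Ballast a figurine plinth on the dial scale

TASK

Bring the plinth on the dial scale up to weight: take ballast rings from the ware board one at a time and lower each over the plinth's upright stud until it lies flat on the plinth or on the ring below, until the red pointer rests inside the green sector. Feel for the stud with a light hand and let no ring drop: the scale must never be loaded past the red end of its dial (1.5 kg, your hand's push included). Leave the rings you do not need lying on the board, and do not disturb the clay figure, the plaster mould or the scraper.

Things in the scene. Friction and masses are not known exactly. Their poses are not given: they have to be found in the camera images.
- pan: Round aluminium pan on a green spring scale: floor 156 mm across, 4 mm above the origin; rim 12 mm high, 172 mm across. Origin: centre of its underside, about 100 mm above the bench; z up; +x to the dial, which faces up and away from the robot. The pan sinks 0.68 mm per newton of load, 10 mm at 1.5 kg, and springs back.
- pan_floor (a point): Centre of the pan's floor, axes as the pan's. A dark cast-stone plinth stands loose here: 66 mm across, 20 mm thick, 140 to 310 g, with an upright steel stud at its centre, 12 mm in diameter, 38 mm long, tip chamfered 1.5 mm and 58 mm above this point. It was set down by hand: the stud is up to 7 mm off this point along x and up to 7 mm along y. It is not measured: find it by feel or by eye.
- pointer (a joint): Red pointer of the dial, rad: 0 with the pan empty, 2.667 per kg on the pan (a hand's push counts too), 4.0 at 1.5 kg, where the red end marks begin. Green sector: 1.333 (500 g) to 1.813 (680 g). At the start it shows the plinth's weight. It settles within 0.5 s.
- ring0: Cast-iron ballast ring, dark, lying flat: outer diameter 56 mm, bore 14 mm, 10 mm thick, 138 to 162 g. Origin: centre of its underside, on the ring's axis; z along the axis, up. Starts on the ware board, a plywood plate 250 x 250 x 12 mm, at least 30 mm from the next ring. Two or three of the four are needed.
- ring1: Cast-iron ballast ring, dark, lying flat: outer diameter 56 mm, bore 14 mm, 10 mm thick, 138 to 162 g. Origin: centre of its underside, on the ring's axis; z along the axis, up. Starts on the ware board, a plywood plate 250 x 250 x 12 mm, at least 30 mm from the next ring. Two or three of the four are needed.
- ring2: Cast-iron ballast ring, dark, lying flat: outer diameter 56 mm, bore 14 mm, 10 mm thick, 138 to 162 g. Origin: centre of its underside, on the ring's axis; z along the axis, up. Starts on the ware board, a plywood plate 250 x 250 x 12 mm, at least 30 mm from the next ring. Two or three of the four are needed.
- ring3: Cast-iron ballast ring, dark, lying flat: outer diameter 56 mm, bore 14 mm, 10 mm thick, 138 to 162 g. Origin: centre of its underside, on the ring's axis; z along the axis, up. Starts on the ware board, a plywood plate 250 x 250 x 12 mm, at least 30 mm from the next ring. Two or three of the four are needed.
- figure: Bystander: standing terracotta figure, foot 48 mm across, 66 mm over its arms, 150 mm tall. Origin: centre of its foot; z up.
- mould: Bystander: half of a white plaster mould, block 100 x 130 x 50 mm. Origin: centre of its underside; x along the 100 mm side.
- scraper: Bystander: flat scraper lying on the bench along its x, wooden handle 20 mm thick and 100 mm long to -x, steel blade 90 x 50 mm to +x, 20 mm high overall. Origin: on the bench under the joint of handle and blade.
There are look-alikes about, which are no part of the job. What is shaped like the ring0 but pink or purple is not meant.

How it is judged (in metres and radians):
On the way, in this order (a step that is already met when the one before it is completed fails the run):
1. a first ring lies flat on the plinth, threaded over the stud and let go, the pointer still below the green sector (((horizontal distance between ring0 and pan below 0.025 m and z of ring0 in the frame of pan between 0.02 and 0.049 m and angle between ring0's own z axis and vertical below 0.1 rad and contact force between the fingers and ring0 below 0.3 N) or (horizontal distance between ring1 and pan below 0.025 m and z of ring1 in the frame of pan between 0.02 and 0.049 m and angle between ring1's own z axis and vertical below 0.1 rad and contact force between the fingers and ring1 below 0.3 N) or (horizontal distance between ring2 and pan below 0.025 m and z of ring2 in the frame of pan between 0.02 and 0.049 m and angle between ring2's own z axis and vertical below 0.1 rad and contact force between the fingers and ring2 below 0.3 N) or (horizontal distance between ring3 and pan below 0.025 m and z of ring3 in the frame of pan between 0.02 and 0.049 m and angle between ring3's own z axis and vertical below 0.1 rad and contact force between the fingers and ring3 below 0.3 N)) and value of joint pointer below 1.333 rad), for 0.2 s.
2. a second ring lies flat on the first, threaded over the stud and let go ((((horizontal distance between ring1 and pan below 0.025 m and z of ring1 in the frame of pan between 0.02 and 0.049 m and angle between ring1's own z axis and vertical below 0.1 rad and contact force between the fingers and ring1 below 0.3 N) and (horizontal distance between ring0 and pan below 0.025 m and z of ring0 in the frame of pan between 0.02 and 0.049 m and angle between ring0's own z axis and vertical below 0.1 rad and contact force between the fingers and ring0 below 0.3 N)) or ((horizontal distance between ring2 and pan below 0.025 m and z of ring2 in the frame of pan between 0.02 and 0.049 m and angle between ring2's own z axis and vertical below 0.1 rad and contact force between the fingers and ring2 below 0.3 N) and (horizontal distance between ring0 and pan below 0.025 m and z of ring0 in the frame of pan between 0.02 and 0.049 m and angle between ring0's own z axis and vertical below 0.1 rad and contact force between the fingers and ring0 below 0.3 N)) or ((horizontal distance between ring2 and pan below 0.025 m and z of ring2 in the frame of pan between 0.02 and 0.049 m and angle between ring2's own z axis and vertical below 0.1 rad and contact force between the fingers and ring2 below 0.3 N) and (horizontal distance between ring1 and pan below 0.025 m and z of ring1 in the frame of pan between 0.02 and 0.049 m and angle between ring1's own z axis and vertical below 0.1 rad and contact force between the fingers and ring1 below 0.3 N)) or ((horizontal distance between ring3 and pan below 0.025 m and z of ring3 in the frame of pan between 0.02 and 0.049 m and angle between ring3's own z axis and vertical below 0.1 rad and contact force between the fingers and ring3 below 0.3 N) and (horizontal distance between ring0 and pan below 0.025 m and z of ring0 in the frame of pan between 0.02 and 0.049 m and angle between ring0's own z axis and vertical below 0.1 rad and contact force between the fingers and ring0 below 0.3 N)) or ((horizontal distance between ring3 and pan below 0.025 m and z of ring3 in the frame of pan between 0.02 and 0.049 m and angle between ring3's own z axis and vertical below 0.1 rad and contact force between the fingers and ring3 below 0.3 N) and (horizontal distance between ring1 and pan below 0.025 m and z of ring1 in the frame of pan between 0.02 and 0.049 m and angle between ring1's own z axis and vertical below 0.1 rad and contact force between the fingers and ring1 below 0.3 N)) or ((horizontal distance between ring3 and pan below 0.025 m and z of ring3 in the frame of pan between 0.02 and 0.049 m and angle between ring3's own z axis and vertical below 0.1 rad and contact force between the fingers and ring3 below 0.3 N) and (horizontal distance between ring2 and pan below 0.025 m and z of ring2 in the frame of pan between 0.02 and 0.049 m and angle between ring2's own z axis and vertical below 0.1 rad and contact force between the fingers and ring2 below 0.3 N)))), for 0.2 s.
At the end, for the whole second after the job is handed in: Every ring used lies flat (0.1 rad) on the stud, within 25 mm of the pan's centre, underside 20 to 49 mm above the pan's origin; every other ring lies flat within 30 mm of its start; the pointer rests between 1.333 and 1.813 rad (500 to 680 g) (((horizontal distance between ring0 and pan below 0.025 m and z of ring0 in the frame of pan between 0.02 and 0.049 m and angle between ring0's own z axis and vertical below 0.1 rad) or (distance of ring0 from where it was at the start of the episode below 0.03 m and angle between ring0's own z axis and vertical below 0.1 rad)) and ((horizontal distance between ring1 and pan below 0.025 m and z of ring1 in the frame of pan between 0.02 and 0.049 m and angle between ring1's own z axis and vertical below 0.1 rad) or (distance of ring1 from where it was at the start of the episode below 0.03 m and angle between ring1's own z axis and vertical below 0.1 rad)) and ((horizontal distance between ring2 and pan below 0.025 m and z of ring2 in the frame of pan between 0.02 and 0.049 m and angle between ring2's own z axis and vertical below 0.1 rad) or (distance of ring2 from where it was at the start of the episode below 0.03 m and angle between ring2's own z axis and vertical below 0.1 rad)) and ((horizontal distance between ring3 and pan below 0.025 m and z of ring3 in the frame of pan between 0.02 and 0.049 m and angle between ring3's own z axis and vertical below 0.1 rad) or (distance of ring3 from where it was at the start of the episode below 0.03 m and angle between ring3's own z axis and vertical below 0.1 rad)) and value of joint pointer between 1.333 and 1.813 rad and velocity of joint pointer between -0.1 and 0.1 rad/s); the robot touches nothing.
It fails at once if the scale is loaded past the end of its dial (more than 14.7 N, 1.5 kg, on the pan) (contact force between pan and anything else above 14.7 N).
It fails at once if a ring is dropped (out of the fingers and falling or flying faster than 0.4 m/s) ((contact force between the fingers and ring0 below 0.3 N and linear speed of ring0 above 0.4 m/s) or (contact force between the fingers and ring1 below 0.3 N and linear speed of ring1 above 0.4 m/s) or (contact force between the fingers and ring2 below 0.3 N and linear speed of ring2 above 0.4 m/s) or (contact force between the fingers and ring3 below 0.3 N and linear speed of ring3 above 0.4 m/s)).
It fails at once if the figure is pushed more than 20 mm or tipped (distance of figure from where it was at the start of the episode above 0.02 m or angle between figure's own z axis and vertical above 0.3 rad).
It fails at once if the mould is pushed more than 20 mm or tipped (distance of mould from where it was at the start of the episode above 0.02 m or angle between mould's own z axis and vertical above 0.3 rad).
It fails at once if the scraper is pushed more than 20 mm or tipped (distance of scraper from where it was at the start of the episode above 0.02 m or angle between scraper's own z axis and vertical above 0.3 rad).
It also fails if it takes over 72 s, if anything falls off the work surface, if the arm or the gripper's body presses on something with over 40 N, if the wrist force passes 120 N, or if a joint passes its speed limit or range.

ROBOT

A 6-joint arm with a two-finger parallel gripper is mounted at the origin on the work surface. World frame = base frame: x ahead of the robot, y to its left, z up, the work surface at z = 0. Lengths are in mm, angles in rad, forces in N, time in s.
With the tool pointing down it reaches from about 275 to 1000 mm from the base axis. Payload 8.4 kg.
Tool frame: the origin (TCP) lies at the very end of the fingers, on their centre line; the grasp point (between the pads) lies 19 mm behind it; z points along the fingers, y is the line along which they close (so a half turn about z gives the same grasp; the last joint's range is limited). The gripper opens to 85 mm and grips with 20 to 120 N. Pads are 22 mm wide; open, the fingers measure 114 mm over their backs; the gripper's body (76 mm by 85 mm) begins 54 mm behind the grasp point. The pads swing forward as they close: fully open they stand 13 mm farther back than shut.
Start: joints at [-1.16, 0.353, 1.633, -0, 1.155, -0.002], TCP at [250.734, -572.504, 231.281] pointing down, gripper open.
Joint ranges: [-2.63, 2.63], [-0.92, 2.1], [0.06, 2.66], [-1.3, 4.44], [0, 2.69], [-3.02, 3.02]. Speed limits (rad/s): [2.22, 2.22, 2.79, 3.14, 3.14, 3.14].

INTERFACE

Orientations are given as [roll, pitch, yaw] about the fixed x, y, z axes, in that order (R = Rz(yaw) Ry(pitch) Rx(roll)).
In Python, from rig import sensors, grab_frame, camera_params, order gives the robot as it stands. The module is installed in compiled form; this text tells all that it offers.
- The arm moves only by the tool move_arm, never from a script. Its argument "motion" is a list of rows, each a list of 7 numbers: the turn, a rotation vector about the tool's x, y, z in rad, then the shift along the tool's x, y, z in m, then the finger opening in m, from 0 to 0.0854. A call has 1 to 8 rows; each row is the pose to reach, as a shift and turn from the pose commanded when the call began, along the tool's axes at that moment; what a row does not reach only later rows make up. A row lasts 1/8 s, in which the tool goes at most 62.5 mm and 10.7 degrees, less where a joint would pass 70% of its speed; a pose out of reach is approached as far as the arm can. A call with a gripper value outside its range is refused whole. The fingers move at their own pace and stop on an object; "grip_force" is the grip in N (left out, the last holds). Time passes only in rows, so rows that repeat a pose let the fingers close. It gives the time, the measured TCP pose, the force, the opening and the grip force at its end, in the units of the state.
- sensors.sense(): the state, without advancing time (a new reading comes with each control period).
- grab_frame(name): name is "scene" or "side" or "wrist"; returns (picture, depth): 420x560x3 uint8, red, green, blue; 420x560 float32, mm along the optical axis (not along the pixel's ray), 0 where there is no reading.
- camera_params(name): a dict with "camera_matrix" (3x3 intrinsics, pixels), "world_from_camera" (4x4, takes a point from camera to world coordinates). Camera axes: x right, y down, z forward; pixel columns grow to the right and rows downward; lengths in mm; the calibration is good to about 2 mm. A picture is of the moment at which its call begins: read the wrist's pose just before it. camera_params takes no time and is no camera call; for the wrist camera it gives the pose at the moment of the call.
- order.sign_off(): hands the job in; it is judged then, once.
The state is a dict: "clock": time; "qpos": joint angles; "qvel": joint speeds; "joint_efforts": joint torques, N m; "eef_pos": TCP position; "tcp_rot": TCP orientation; "contact_force": force on the tool from outside, world axes, zero at the start; "wrist_torque": the same for the moment, N m; "opening": opening from 0.0 (shut) to 1.0 (fully open); "grasp_force": force on a finger pad.
Only numpy, scipy, OpenCV 4.12 (cv2) and the standard library are available. Lean on these libraries where they do the work, as an engineer would, in place of code of your own. Each camera call takes 0.05 s, during which the arm holds its last target. There are 200 camera calls.

## Working session

There is one attempt and no reset: what is moved stays moved. The work goes in short steps, Python scripts to look and compute and a tool call to move; the robot and the scene stay as the last step left them, time stands still between calls to the robot, and variables do not carry over. Pictures are saved under pics/ and viewed, at most 10 in all, crops included, and the job is handed in when it is done.

Besides the shell and the picture viewer there is one more tool, called after "Request:" as name([rows], argument=value, ...), one row to a line, values as JSON. move_arm: Moves the arm, as the interface text tells. Its arguments: {"type":"object","properties":{"motion":{"type":"array","items":{"type":"array","items":{"type":"number"}}},"grip_force":{"type":"number"}},"required":["motion"]}

```bash
mkdir -p pics; cat > h.py <<'E'
import numpy as np, cv2
from rig import sensors, grab_frame, camera_params, order
def shot(n,f=None):
    P=camera_params(n); im,d=grab_frame(n)
    if f: cv2.imwrite('pics/'+f,im[:,:,::-1])
    return im,d,P
def world(d,P):
    K=np.array(P['camera_matrix']);T=np.array(P['world_from_camera'])
    v,u=np.mgrid[:d.shape[0],:d.shape[1]]
    c=np.stack([(u-K[0,2])/K[0,0]*d,(v-K[1,2])/K[1,1]*d,d],-1)
    return c@T[:3,:3].T+T[:3,3]
E
python3 - <<'E'
from h import *
s=sensors.sense();print(s)
a=shot('scene','s0.png');b=shot('side','d0.png')
np.savez('f0.npz',si=a[0],sd=a[1],di=b[0],dd=b[1])
for x in (a,b): print(x[2])
E
```

```text
{'clock': 0.0, 'qpos': array([-1.16037533e+00,  3.53642675e-01,  1.63416047e+00,  2.55564598e-05,
        1.15521913e+00, -2.39750090e-03]), 'qvel': array([ 4.00070484e-04, -9.94680394e-05, -1.13837615e-04, -5.81044823e-04,
        7.45811440e-04, -2.52497837e-03]), 'joint_efforts': array([ 1.26972409e-03, -6.05249476e+01, -3.42062151e+01,  1.07254036e-04,
        9.26909270e-03,  4.35313439e-05]), 'eef_pos': array([ 250.55543934, -572.03550445,  230.55384587]), 'tcp_rot': array([-3.14016310e+00, -2.67938444e-05,  4.12808140e-01]), 'contact_force': array([-0.6278201 , -0.25237435, -0.43197653]), 'wrist_torque': array([0.04019485, 0.00297539, 0.0260734 ]), 'grasp_force': 0.0, 'opening': 0.9982749952655563}
{'camera_matrix': array([[544.84148489,   0.        , 282.09558386],
       [  0.        , 544.84148489, 205.04180235],
       [  0.        ,   0.        ,   1.        ]]), 'world_from_camera': array([[-6.16989461e-01,  5.33070554e-01, -5.78929866e-01,
         1.29684220e+03],
       [ 7.86846302e-01,  4.30980487e-01, -4.41733763e-01,
         6.45912062e+02],
       [ 1.40322137e-02, -7.28073900e-01, -6.85355013e-01,
         9.86434989e+02],
       [ 0.00000000e+00,  0.00000000e+00,  0.00000000e+00,
         1.00000000e+00]])}
{'camera_matrix': array([[439.38370988,   0.        , 283.80648676],
       [  0.        , 439.38370988, 215.72044605],
       [  0.        ,   0.        ,   1.        ]]), 'world_from_camera': array([[-8.80556576e-01, -2.30611857e-01,  4.14051069e-01,
         9.91731942e+01],
       [-4.73475640e-01,  4.66750743e-01, -7.46970255e-01,
         9.32378817e+02],
       [-2.09984465e-02, -8.53792666e-01, -5.20189532e-01,
         6.74068976e+02],
       [ 0.00000000e+00,  0.00000000e+00,  0.00000000e+00,
         1.00000000e+00]])}
```

View pics/s0.png

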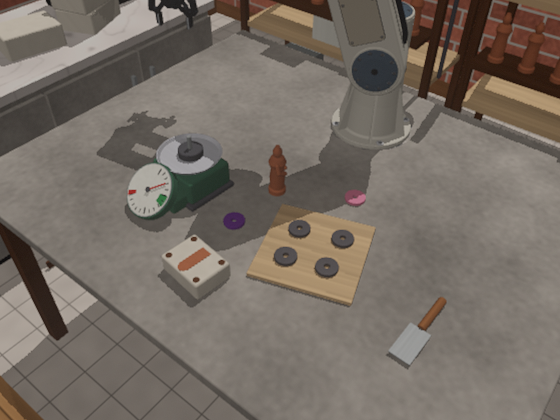

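View pics/d0.png

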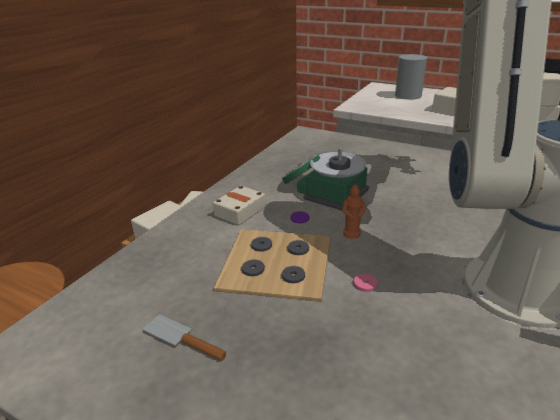

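The scene view shows four dark rings on the plywood board at (299,229), (343,239), (285,257) and (326,267). The pink (355,198) and purple (234,221) look-alikes lie on the bench. The pan with the plinth and stud is at (190,150) and the dial at (150,190). The side view shows the same four rings at (262,244), (298,247), (253,268) and (293,274). They are dark and on the board, so they fit the description. Next I'll measure them from both views.

```bash
python3 - <<'E'
from h import *
f=np.load('f0.npz')
for n,k,pts in (('scene','s',[(299,229),(343,239),(285,257),(326,267)]),('side','d',[(262,244),(298,247),(253,268),(293,274)])):
    im,d=f[k+'i'],f[k+'d'];P=camera_params(n);W=world(d,P)
    for u,v in pts:
        S=(slice(v-16,v+17),slice(u-18,u+19));w=W[S].reshape(-1,3);z=w[:,2]
        m=(im[S].reshape(-1,3).max(1)<105)&(z>18)&(z<30)
        q=w[m]; zt=np.median(q[:,2]); q=q[abs(q[:,2]-zt)<2.5]
        c,r=cv2.minEnclosingCircle(q[:,:2].astype(np.float32))
        print(n,(u,v),'top z',zt.round(1),'centre',np.round(c,1),'r',round(r,1),'mean',q[:,:2].mean(0).round(1),m.sum())
    b=W[(W[...,2]>9)&(W[...,2]<15)]; print('board z',np.median(b[:,2]))
    # objects
    m=(W[...,2]>30)&(W[...,0]>150)&(W[...,0]<900)&(abs(W[...,1])<700)&(d>0)&(W[...,2]<190)
    nn,l,st,ce=cv2.connectedComponentsWithStats(m.astype(np.uint8))
    for i in range(1,nn):
        if st[i,4]>60:
            q=W[l==i];print(i,st[i,:4],q.min(0).round(),q.max(0).round())
im=f['si'][115:235,110:250];im2=f['si'][205:290,250:370]
a=cv2.resize(im,(560,480),interpolation=cv2.INTER_CUBIC)
cv2.imwrite('pics/c0.png',a[:,:,::-1])
K=camera_params('wrist');s=sensors.sense();print(K['camera_matrix'].round(1));T=np.array(K['world_from_camera']);
from scipy.spatial.transform import Rotation as R
Rt=R.from_euler('xyz',s['tcp_rot']).as_matrix();print((Rt.T@T[:3,:3]).round(2),(Rt.T@(T[:3,3]-s['eef_pos'])).round(1))
E
```

```text
scene (299, 229) top z 21.9 centre [519.2 108.3] r 28.3 mean [521.3 108.2] 264
scene (343, 239) top z 21.6 centre [480.2 210. ] r 28.9 mean [480.8 210.2] 276
scene (285, 257) top z 21.6 centre [613.7 135.9] r 29.1 mean [613.4 137.4] 320
scene (326, 267) top z 21.7 centre [580.6 232. ] r 28.0 mean [581.2 232.2] 323
board z 11.887266724936353
1 [127 134 103  85] [ 464. -315.   30.] [ 738. -143.  163.]
2 [269 145  19  43] [399. -58.  30.] [455.  -5. 152.]
5 [162 235  68  58] [713. -71.  30.] [828.  70.  56.]
side (262, 244) top z 20.1 centre [604.8 161.8] r 53.2 mean [607.9 141.7] 194
side (298, 247) top z 20.2 centre [515.6 108.3] r 28.5 mean [515.8 109.6] 186
side (253, 268) top z 20.1 centre [577.  233.1] r 27.0 mean [576.4 234. ] 221
side (293, 274) top z 20.1 centre [477.3 211.6] r 28.2 mean [477.6 212.4] 241
board z 10.69582236419842
1 [282 147  85  82] [ 397. -318.   30.] [725.  -7. 160.]
2 [212 186  53  30] [710. -67.  30.] [824.  70.  53.]
[[292.    0.  278.8]
 [  0.  292.  211.2]
 [  0.    0.    1. ]]
[[ 0.   -0.95 -0.32]
 [ 1.    0.   -0.  ]
 [ 0.   -0.32  0.95]] [  82.2   -0.6 -143.5]
```

View pics/c0.png

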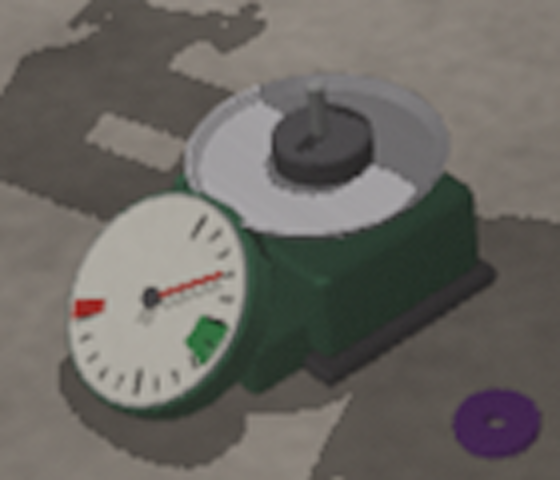

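The crop shows the scale with the pointer at about (220,275), well short of the green sector. The plinth top is near (322,140) and the stud tip at (317,93). Next I'll locate the pan and stud in 3D.

```bash
python3 - <<'E'
from h import *
f=np.load('f0.npz')
for n,k in (('scene','s'),('side','d')):
    im,d=f[k+'i'],f[k+'d'];W=world(d,camera_params(n)).reshape(-1,3)
    m=(W[:,0]>380)&(W[:,0]<760)&(W[:,1]<-100)&(W[:,1]>-400)
    W=W[m];z=W[:,2]
    r=W[(z>106)&(z<116)]
    # robust: grid search circle R=86
    best=max(((np.sum(abs(np.hypot(r[:,0]-x,r[:,1]-y)-83)<4),x,y) for x in range(440,620,3) for y in range(-320,-150,3)));print(n,'rim',best,len(r))
    c=np.array(best[1:]); near=np.hypot(*(W[:,:2]-c).T)<60
    h=W[near]; print('hist',np.histogram(h[:,2],bins=range(92,172,6)))
    s=h[h[:,2]>134]; print('stud',len(s),s.mean(0).round(1),s.max(0).round(1),s.min(0).round(1))
    p=h[(h[:,2]>118)&(h[:,2]<128)]; print('plinth top',len(p),np.median(p[:,2]).round(1),np.round(cv2.minEnclosingCircle(p[:,:2].astype(np.float32)),1) if 0 else p.mean(0).round(1))
    q=W[~near&(z>125)];print('dial',q.min(0).round(),q.max(0).round())
E
```

```text
scene rim (np.int64(268), 551, -227) 509
hist (array([ 10, 488, 149,  56, 160, 144,   8,  10,   7,   8,  14,   9,   0]), array([ 92,  98, 104, 110, 116, 122, 128, 134, 140, 146, 152, 158, 164,
       170]))
stud 48 [ 549.7 -227.   149.5] [ 555.7 -221.3  163.1] [ 542.  -233.4  134.5]
plinth top 285 122.0 [ 550.9 -226.1  122. ]Traceback (most recent call last):
  File "<stdin>", line 14, in <module>
    return umr_minimum(a, axis, None, out, keepdims, initial, where)
ValueError: zero-size array to reduction operation minimum which has no identity
```

```bash
cat >> h.py <<'E'
from scipy.spatial.transform import Rotation as R
def to(x,y,z,yaw=None):
    s=sensors.sense();M=R.from_euler('xyz',s['tcp_rot'])
    g=R.from_euler('xyz',[np.pi,0,s['tcp_rot'][2] if yaw is None else yaw])
    print('t',round(s['clock'],2),'eef',s['eef_pos'].round(1),'rot',s['tcp_rot'].round(3),'F',s['contact_force'].round(2),'open',round(s['opening']*85.4,1),'gf',round(s['grasp_force'],1))
    print('shift',(M.inv().apply(np.array([x,y,z])-s['eef_pos'])/1000).round(4),'turn',(M.inv()*g).as_rotvec().round(3))
E
python3 -c "
from h import *
to(550,-227,265)"
```

```text
t 0.1 eef [ 250.6 -572.1  230.6] rot [-3.14   0.     0.413] F [ 0.64 -0.3   0.34] open 85.4 gf 0.0
shift [ 0.4127 -0.196  -0.0341] turn [-0.001  0.    -0.   ]
```

Request:
move_arm([
  [0, 0, 0, 0.03, -0.015, -0.01, 0.0854],
  [0, 0, 0, 0.083, -0.04, -0.02, 0.0854],
  [0, 0, 0, 0.139, -0.066, -0.034, 0.0854],
  [0, 0, 0, 0.195, -0.093, -0.034, 0.0854],
  [0, 0, 0, 0.251, -0.119, -0.034, 0.0854],
  [0, 0, 0, 0.307, -0.146, -0.034, 0.0854],
  [0, 0, 0, 0.363, -0.172, -0.034, 0.0854],
  [0, 0, 0, 0.413, -0.196, -0.034, 0.0854],
])

```text
clock: 1.1
eef_pos: [551.5, -225.3, 265.1]
tcp_rot: [-3.141, 0.0, 0.413]
contact_force: [-0.4, -1.1, -0.8]
opening: 1.0
grasp_force: 0.0
```

Request:
move_arm([
  [0, 0, 0, 0, 0, 0, 0.0854],
  [0, 0, 0, 0, 0, 0, 0.0854],
  [0, 0, 0, 0, 0, 0, 0.0854],
])

```text
clock: 1.48
eef_pos: [549.6, -228.2, 265.2]
tcp_rot: [-3.141, 0.001, 0.412]
contact_force: [0.5, -0.3, 0.4]
opening: 1.002
grasp_force: 0.0
```

```bash
python3 - <<'E'
from h import *
to(550,-227,265)
im,d,P=shot('wrist','w1.png');np.savez('w1.npz',im=im,d=d,K=P['camera_matrix'],T=P['world_from_camera'])
W=world(d,P).reshape(-1,3)
n=np.hypot(W[:,0]-550,W[:,1]+227)<60
for lo,hi in ((94,106),(117,128),(135,155),(156,168)):
    q=W[n&(W[:,2]>lo)&(W[:,2]<hi)];print(lo,len(q),q.mean(0).round(2) if len(q) else '',np.median(q,0).round(2) if len(q) else '')
    if 0<len(q): print(cv2.minEnclosingCircle(q[:,:2].astype(np.float32)))
E
```

```text
t 1.48 eef [ 549.6 -228.2  265.2] rot [-3.141e+00  1.000e-03  4.120e-01] F [ 0.46 -0.3   0.36] open 85.6 gf 0.0
shift [ 0.0009 -0.001   0.0002] turn [-0.     0.001 -0.   ]
94 6213 [ 557.7  -223.45  102.93] [ 565.4  -218.8   102.93]
((550.010498046875, -227.00852966308594), 59.98884201049805)
117 2837 [ 547.55 -228.4   122.74] [ 549.18 -226.93  122.79]
((545.2797241210938, -229.46563720703125), 33.153114318847656)
135 75 [ 549.38 -227.46  145.53] [ 550.32 -226.84  145.46]
((545.7761840820312, -229.06219482421875), 5.866154193878174)
156 138 [ 546.04 -229.12  160.31] [ 546.19 -229.06  160.52]
((545.341796875, -229.2264404296875), 6.109858989715576)
```

View pics/w1.png

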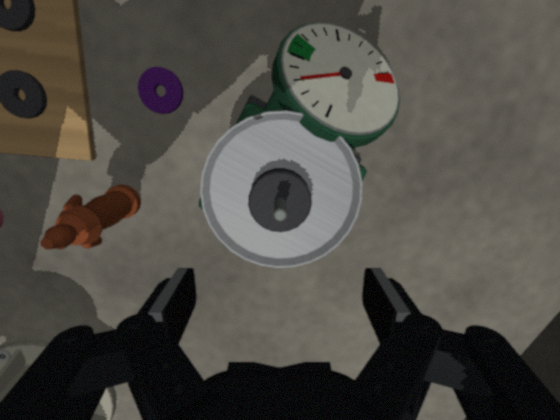

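The wrist view shows the pan at (281,188), with the plinth and stud tip at (280,214). The fitted plinth circle has its centre at (545.3,-229.5) and r = 33.15, against 33 expected. The stud tip comes out at (545.4,-229.2), z ≈ 160.8, which agrees. Next is the nearest ring, at about (517,109).

```bash
python3 -c "
from h import *
to(517,109,265);to(517,109,126)"
```

```text
t 1.52 eef [ 549.6 -228.3  265.2] rot [-3.141  0.     0.411] F [ 0.67 -0.66 -0.09] open 85.5 gf 0.0
shift [ 1.049e-01 -3.222e-01  2.000e-04] turn [-0.  0. -0.]
t 1.52 eef [ 549.6 -228.3  265.2] rot [-3.141  0.     0.411] F [ 0.67 -0.66 -0.09] open 85.5 gf 0.0
shift [ 0.105  -0.3222  0.1392] turn [-0.  0. -0.]
```

Request:
move_arm([
  [0, 0, 0, 0.01, -0.032, 0.0, 0.0854],
  [0, 0, 0, 0.027, -0.085, 0.0, 0.0854],
  [0, 0, 0, 0.045, -0.138, 0.0, 0.0854],
  [0, 0, 0, 0.062, -0.192, 0.01, 0.0854],
  [0, 0, 0, 0.08, -0.245, 0.03, 0.075],
  [0, 0, 0, 0.095, -0.292, 0.055, 0.07],
  [0, 0, 0, 0.104, -0.319, 0.1, 0.07],
  [0, 0, 0, 0.105, -0.322, 0.139, 0.07],
])

```text
clock: 2.52
eef_pos: [517.1, 110.7, 125.3]
tcp_rot: [-3.142, -0.001, 0.414]
contact_force: [-0.1, -0.4, -0.2]
opening: 0.82
grasp_force: 0.0
```

Request:
move_arm([
  [0, 0, 0, 0, 0, 0, 0.07],
  [0, 0, 0, 0, 0, 0, 0.07],
  [0, 0, 0, 0, 0, 0, 0.07],
])

```text
clock: 2.9
eef_pos: [518.7, 109.3, 128.1]
tcp_rot: [3.141, -0.003, 0.412]
contact_force: [-0.8, 0.2, 0.8]
opening: 0.82
grasp_force: 0.0
```

```bash
cat >> h.py <<'E'
def ring(cx,cy,zt,name=None):
    im,d,P=shot('wrist',name);W=world(d,P)
    m=(np.hypot(W[...,0]-cx,W[...,1]-cy)<42)&(abs(W[...,2]-zt)<4)&(im.max(2)<115)
    q=W[m];q=q[abs(q[:,2]-np.median(q[:,2]))<2]
    c,r=cv2.minEnclosingCircle(q[:,:2].astype(np.float32))
    rr=np.hypot(*(q[:,:2]-c).T)
    print('ring centre',np.round(c,2),'r',round(r,2),'rmin',rr.min().round(1),'mean',q.mean(0).round(2),'n',len(q))
    return im,d,P,W
E
python3 - <<'E'
from h import *
to(517,109,126)
ring(517,109,22,'w2.png')
E
```

```text
t 2.9 eef [518.7 109.3 128.1] rot [ 3.141e+00 -3.000e-03  4.120e-01] F [-0.78  0.21  0.78] open 70.1 gf 0.0
shift [-0.0017 -0.0004  0.0021] turn [ 0.001 -0.003 -0.   ]
ring centre [517.47 108.3 ] r 27.49 rmin 6.7 mean [518.38 108.62  22.78] n 2505
```

View pics/w2.png

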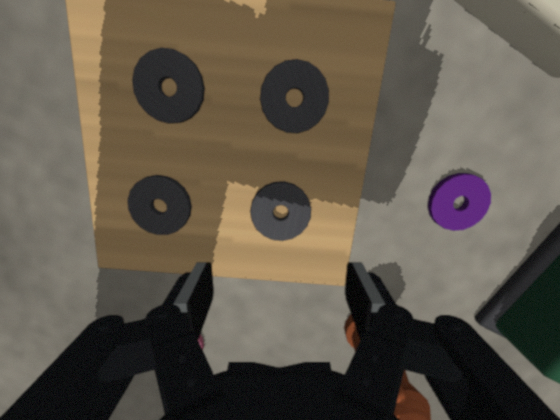

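The wrist view shows the target ring at (281,211), the other three rings at (168,86), (294,96) and (160,205), and the purple look-alike at (460,201) off the board. The ring centre is (517.5,108.3). Before descending I'll check where the fingertips really are at this opening.

```bash
python3 - <<'E'
from h import *
s=sensors.sense()
im,d,P=shot('wrist');W=world(d,P)
M=R.from_euler('xyz',s['tcp_rot'])
L=M.inv().apply((W-s['eef_pos']).reshape(-1,3)).reshape(W.shape)
for a,b in ((150,240),(320,410)):
    m=np.zeros(d.shape,bool);m[250:330,a:b]=1
    m&=(d<230)&(d>0); q=L[m]; print(len(q),q.min(0).round(1),q.max(0).round(1)); 
    t=q[q[:,2]>q[:,2].max()-3];print(t.mean(0).round(1))
to(517.5,108.3,30)
E
```

```text
2872 [-11.2 -49.9 -63. ] [ 15.  -31.7  -8. ]
[  0.8 -35.9  -9.9]
2908 [-11.6  30.  -62.2] [14.8 48.  -8.2]
[ 0.4 34.1 -9.8]
t 3.0 eef [518.4 109.5 127.7] rot [ 3.141e+00 -2.000e-03  4.120e-01] F [-0.14 -0.65  1.08] open 70.2 gf 0.0
shift [-0.0015  0.0007  0.0977] turn [ 0.    -0.002 -0.   ]
```

Request:
move_arm([
  [0, 0, 0, -0.0012, 0.0007, 0.03, 0.068],
  [0, 0, 0, -0.0012, 0.0007, 0.065, 0.068],
  [0, 0, 0, -0.0012, 0.0007, 0.09, 0.068],
  [0, 0, 0, -0.0012, 0.0007, 0.1, 0.068],
  [0, 0, 0, -0.0012, 0.0007, 0.1, 0.068],
  [0, 0, 0, -0.0012, 0.0007, 0.1, 0.068],
])

```text
clock: 3.75
eef_pos: [517.4, 108.8, 27.3]
tcp_rot: [3.141, -0.002, 0.413]
contact_force: [-0.2, 0.3, -0.1]
opening: 0.792
grasp_force: 0.0
```

```bash
python3 -c "
from h import *
to(517.5,108.3,10)"
```

```text
t 3.75 eef [517.4 108.8  27.3] rot [ 3.141e+00 -2.000e-03  4.130e-01] F [-0.23  0.31 -0.13] open 67.6 gf 0.0
shift [-0.0002  0.0005  0.0173] turn [ 0.    -0.002 -0.   ]
```

Request:
move_arm([
  [0, 0, 0, 0, 0.0005, 0.012, 0.065],
  [0, 0, 0, 0, 0.0005, 0.017, 0.065],
  [0, 0, 0, 0, 0.0005, 0.017, 0.065],
  [0, 0, 0, 0, 0.0005, 0.017, 0.05],
  [0, 0, 0, 0, 0.0005, 0.017, 0.05],
  [0, 0, 0, 0, 0.0005, 0.017, 0.05],
  [0, 0, 0, 0, 0.0005, 0.017, 0.05],
], grip_force=30)

```text
clock: 4.62
eef_pos: [516.7, 108.2, 9.6]
tcp_rot: [-3.142, 0.0, 0.413]
contact_force: [-1.8, -0.3, 6.0]
opening: 0.643
grasp_force: 31.1
```

Request:
move_arm([
  [0, 0, 0, 0, 0, -0.015, 0.05],
  [0, 0, 0, 0, 0, -0.05, 0.05],
  [0, 0, 0, 0, 0, -0.09, 0.05],
  [0, 0, 0, 0, 0, -0.13, 0.05],
  [0, 0, 0, 0, 0, -0.17, 0.05],
  [0, 0, 0, 0, 0, -0.2, 0.05],
  [0, 0, 0, 0, 0, -0.215, 0.05],
  [0, 0, 0, 0, 0, -0.215, 0.05],
])

```text
clock: 5.62
eef_pos: [517.2, 108.3, 225.2]
tcp_rot: [3.141, -0.002, 0.413]
contact_force: [0.5, 0.3, -2.6]
opening: 0.64
grasp_force: 32.4
```

```bash
python3 -c "
from h import *
to(545.4,-229.3,200)
s=sensors.sense();x,y,z=s['eef_pos'];ring(x,y,z+12)
"
```

```text
t 5.62 eef [517.2 108.3 225.2] rot [ 3.141e+00 -2.000e-03  4.130e-01] F [ 0.49  0.25 -2.59] open 54.6 gf 32.4
shift [-0.1097  0.3205  0.0251] turn [ 0.    -0.002 -0.   ]
ring centre [523.59 112.19] r 39.84 rmin 0.4 mean [518.77 109.99 238.19] n 7709
```

```bash
cat >> h.py <<'E'
def held(name=None):
    s=sensors.sense();M=R.from_euler('xyz',s['tcp_rot']);im,d,P=shot('wrist',name);W=world(d,P)
    L=M.inv().apply((W-s['eef_pos']).reshape(-1,3)).reshape(W.shape)
    m=(abs(L[...,0])<36)&(abs(L[...,1])<18)&(L[...,2]>-25)&(L[...,2]<5)
    zt=np.median(L[m][:,2]);m&=abs(L[...,2]-zt)<2.0
    q=L[m];e=[]
    for y in range(-14,15,2):
        b=q[abs(q[:,1]-y)<1,0]
        if len(b)>5:e.append((y,b.min().round(1),b.max().round(1)))
    e=np.array(e)
    # bore: rays through plane zt that see deeper
    o=M.inv().apply(np.array(P['world_from_camera'])[:3,3]-s['eef_pos'])
    t=(zt-o[2])/(L[...,2]-o[2]);H=o+t[...,None]*(L-o)
    h=H[(np.hypot(H[...,0],H[...,1])<12)&(L[...,2]>zt+2.5)]
    print('top tool-z',zt.round(2),'x-centre',((e[:,1]+e[:,2])/2).mean().round(2),'len mid',(e[:,2]-e[:,1]).max().round(1),'bore n',len(h),h.min(0).round(1),h.max(0).round(1),'mean',h.mean(0).round(2))
    i=np.array([q[:,0].argmax(),q[:,0].argmin()]);fit=q[np.hypot(q[:,0],q[:,1])>24]
    return im
E
python3 -c "
from h import *
cv2.imwrite('pics/w3.png',held()[200:420,160:400,::-1].repeat(2,0).repeat(2,1))
"
```

```text
top tool-z -13.02 x-centre 0.36 len mid 55.9 bore n 465 [ -5.6  -7.3 -13. ] [  7.3   5.5 -13. ] mean [  1.21  -0.9  -13.02]h.py:38: RuntimeWarning: divide by zero encountered in divide
  t=(zt-o[2])/(L[...,2]-o[2]);H=o+t[...,None]*(L-o)
h.py:38: RuntimeWarning: invalid value encountered in multiply
  t=(zt-o[2])/(L[...,2]-o[2]);H=o+t[...,None]*(L-o)
```

View pics/w3.png

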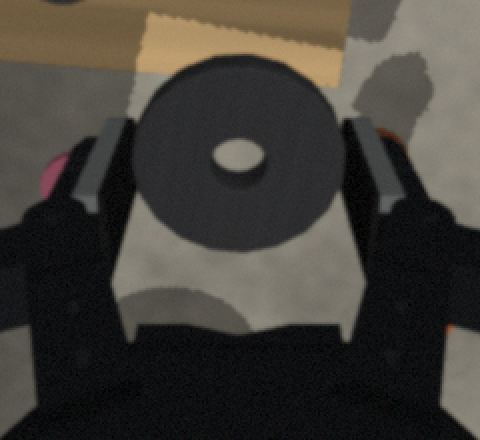

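The ring is held level (crop centre (240,152), bore (240,155)), offset (+0.4,−0.9) mm in the tool frame. Correcting the stud measurement for that gives a TCP target of (545.4,−230.2).

```bash
python3 -c "
from h import *
to(545.4,-230.2,195)"
```

```text
t 5.72 eef [516.1 108.1 223.3] rot [-3.141e+00  1.000e-03  4.130e-01] F [ 0.44 -0.36 -0.71] open 54.6 gf 32.4
shift [-0.1088  0.3216  0.0283] turn [-0.     0.001 -0.   ]
```

Request:
move_arm([
  [0, 0, 0, -0.01, 0.03, 0, 0.05],
  [0, 0, 0, -0.026, 0.078, 0, 0.05],
  [0, 0, 0, -0.044, 0.13, 0, 0.05],
  [0, 0, 0, -0.062, 0.183, 0, 0.05],
  [0, 0, 0, -0.079, 0.235, 0, 0.05],
  [0, 0, 0, -0.095, 0.281, 0.0, 0.05],
  [0, 0, 0, -0.106, 0.313, 0.015, 0.05],
  [0, 0, 0, -0.109, 0.3216, 0.028, 0.05],
])

```text
clock: 6.72
eef_pos: [545.1, -231.7, 194.0]
tcp_rot: [-3.14, 0.002, 0.411]
contact_force: [-0.2, 0.4, -0.8]
opening: 0.64
grasp_force: 32.4
```

Request:
move_arm([
  [0, 0, 0, 0, 0, 0, 0.05],
  [0, 0, 0, 0, 0, 0, 0.05],
  [0, 0, 0, 0, 0, 0, 0.05],
  [0, 0, 0, 0, 0, 0, 0.05],
  [0, 0, 0, 0, 0, 0, 0.05],
  [0, 0, 0, 0, 0, 0, 0.05],
])

```text
clock: 7.48
eef_pos: [546.0, -230.0, 196.4]
tcp_rot: [3.141, -0.0, 0.413]
contact_force: [-0.8, -0.2, -1.9]
opening: 0.64
grasp_force: 32.4
```

```bash
python3 -W ignore -c "
from h import *
to(545.4,-230.2,163);held();to(545.4,-230.2,163)"
```

```text
t 7.47 eef [ 546.  -230.   196.4] rot [ 3.141 -0.     0.413] F [-0.84 -0.2  -1.94] open 54.6 gf 32.4
shift [-0.0007 -0.0001  0.0334] turn [ 0. -0. -0.]
top tool-z -13.02 x-centre 0.24 len mid 55.9 bore n 463 [ -5.6  -7.3 -13. ] [  7.3   6.  -13. ] mean [  1.26  -0.89 -13.02]
t 7.53 eef [ 546.  -230.   196.4] rot [ 3.141 -0.     0.413] F [-0.45  0.23 -1.34] open 54.8 gf 32.4
shift [-0.0006 -0.0001  0.0334] turn [ 0. -0. -0.]
```

Request:
move_arm([
  [0, 0, 0, -0.0006, 0, 0.012, 0.05],
  [0, 0, 0, -0.0006, 0, 0.025, 0.05],
  [0, 0, 0, -0.0006, 0, 0.033, 0.05],
  [0, 0, 0, -0.0006, 0, 0.037, 0.05],
  [0, 0, 0, -0.0006, 0, 0.04, 0.05],
  [0, 0, 0, -0.0006, 0, 0.042, 0.05],
  [0, 0, 0, -0.0006, 0, 0.042, 0.05],
])

```text
clock: 8.4
eef_pos: [545.5, -230.4, 154.4]
tcp_rot: [3.141, -0.0, 0.413]
contact_force: [-0.2, -0.4, -0.8]
opening: 0.638
grasp_force: 32.4
```

Request:
move_arm([
  [0, 0, 0, 0, 0, 0.002, 0.05],
  [0, 0, 0, 0, 0, 0.004, 0.05],
  [0, 0, 0, 0, 0, 0.005, 0.05],
  [0, 0, 0, 0, 0, 0.005, 0.05],
])

```text
clock: 8.9
eef_pos: [545.4, -230.3, 149.2]
tcp_rot: [-3.141, 0.0, 0.413]
contact_force: [0.8, 0.2, -1.2]
opening: 0.638
grasp_force: 32.4
```

```bash
python3 -W ignore -c "
from h import *
to(545.4,-230.2,125);held();to(545.4,-230.2,125)"
```

```text
t 8.9 eef [ 545.4 -230.3  149.2] rot [-3.141  0.     0.413] F [ 0.79  0.24 -1.24] open 54.5 gf 32.4
shift [ 0.0001 -0.0001  0.0242] turn [-0.  0. -0.]
top tool-z -12.97 x-centre 0.33 len mid 56.1 bore n 159 [ -5.6  -7.3 -13. ] [  7.3   5.5 -13. ] mean [  0.44  -1.6  -12.97]
t 8.95 eef [ 545.4 -230.3  149.3] rot [-3.142  0.     0.413] F [ 0.57 -0.01 -1.48] open 54.6 gf 32.4
shift [ 0.     -0.0001  0.0243] turn [-0.  0. -0.]
```

The ring has threaded: its underside is at 152, below the 161 tip, with no added force. I'll lower it to the plinth.

Request:
move_arm([
  [0, 0, 0, 0, 0, 0.006, 0.05],
  [0, 0, 0, 0, 0, 0.012, 0.05],
  [0, 0, 0, 0, 0, 0.018, 0.05],
  [0, 0, 0, 0, 0, 0.023, 0.05],
  [0, 0, 0, 0, 0, 0.026, 0.05],
  [0, 0, 0, 0, 0, 0.028, 0.05],
  [0, 0, 0, 0, 0, 0.029, 0.05],
  [0, 0, 0, 0, 0, 0.029, 0.05],
])

```text
clock: 9.95
eef_pos: [545.5, -230.3, 120.4]
tcp_rot: [3.142, -0.0, 0.413]
contact_force: [0.2, -0.3, -1.1]
opening: 0.639
grasp_force: 32.4
```

Request:
move_arm([
  [0, 0, 0, 0, 0, 0.001, 0.05],
  [0, 0, 0, 0, 0, 0.002, 0.05],
  [0, 0, 0, 0, 0, 0.002, 0.05],
  [0, 0, 0, 0, 0, 0.002, 0.05],
])

```text
clock: 10.45
eef_pos: [545.6, -230.4, 118.4]
tcp_rot: [3.141, -0.0, 0.413]
contact_force: [0.1, -0.0, 0.4]
opening: 0.639
grasp_force: 32.6
```

Request:
move_arm([
  [0, 0, 0, 0, 0, 0, 0.058],
  [0, 0, 0, 0, 0, 0, 0.062],
  [0, 0, 0, 0, 0, 0, 0.068],
  [0, 0, 0, 0, 0, 0, 0.07],
  [0, 0, 0, 0, 0, -0.02, 0.07],
  [0, 0, 0, 0, 0, -0.06, 0.07],
  [0, 0, 0, 0, 0, -0.11, 0.07],
  [0, 0, 0, 0, 0, -0.14, 0.07],
])

```text
clock: 11.45
eef_pos: [546.1, -230.6, 260.9]
tcp_rot: [3.14, -0.002, 0.413]
contact_force: [0.2, -0.4, -0.0]
opening: 0.819
grasp_force: 0.0
```

Request:
move_arm([
  [0, 0, 0, 0, 0, 0, 0.07],
  [0, 0, 0, 0, 0, 0, 0.07],
  [0, 0, 0, 0, 0, 0, 0.07],
])

```text
clock: 11.82
eef_pos: [544.7, -230.0, 256.8]
tcp_rot: [-3.14, 0.002, 0.413]
contact_force: [0.6, 0.8, -0.1]
opening: 0.82
grasp_force: 0.0
```

```bash
cat >> h.py <<'E'
def dial(im,d,P,name=None):
    # rectified dial: fit plane to white dial face, measure hue masks' angles about the hub
    W=world(d,P);I=im.astype(int)
    near=(W[...,0]>600)&(W[...,0]<760)&(W[...,1]<-80)&(W[...,1]>-320)&(W[...,2]>30)&(W[...,2]<170)
    white=near&(I.min(2)>120)&(np.ptp(I,2)<45) if 0 else near&(I.min(2)>110)
    red=near&(I[...,0]>110)&(I[...,0]>1.9*I[...,1]);green=near&(I[...,1]>80)&(I[...,1]>2*I[...,0])
    q=W[white];c0=q.mean(0)
    for _ in range(4):
        u,s,vt=np.linalg.svd(q-q.mean(0),full_matrices=False);n=vt[2];k=abs((q-q.mean(0))@n)<4;q=q[k]
    n=n*np.sign(n[2]);ex=np.cross([0,0,1],n);ex/=np.linalg.norm(ex);ey=np.cross(n,ex)
    f=lambda m:np.stack([(W[m]-q.mean(0))@ex,(W[m]-q.mean(0))@ey],1)
    return f(white),f(red),f(green),n
def stack(cx,cy):
    im,d,P=shot('wrist');W=world(d,P)
    nr=np.hypot(W[...,0]-cx,W[...,1]-cy)
    z=W[(nr>12)&(nr<22)][:,2];zt=np.median(z);q=W[(nr<38)&(abs(W[...,2]-zt)<3)]
    print('top z',zt.round(2),'circle',cv2.minEnclosingCircle(q[:,:2].astype(np.float32)),'pan',np.median(W[(nr>42)&(nr<60)&(W[...,2]<112)][:,2]).round(2))
    t=W[(nr<12)&(W[...,2]>zt+8)];print('stud',len(t),t.max(0).round(1),np.median(t,0).round(1))
    return im,d,P
E
python3 -W ignore - <<'E'
from h import *
to(517,109,200)
im,d,P=stack(545,-229.5); cv2.imwrite('pics/w4.png',im[:,:,::-1])
np.savez('w4.npz',im=im,d=d,K=P['camera_matrix'],T=P['world_from_camera'])
E
```

```text
t 11.82 eef [ 544.7 -230.   256.8] rot [-3.14e+00  2.00e-03  4.13e-01] F [ 0.6   0.81 -0.09] open 70.0 gf 0.0
shift [ 0.1107 -0.3216  0.0572] turn [-0.002  0.002 -0.   ]
top z 338.19 circle ((550.3367309570312, -226.8893280029297), 35.97221755981445) pan 101.98
stud 353 [ 557.  -219.6  349.3] [ 555.2 -225.   347.4]
```

View pics/w4.png

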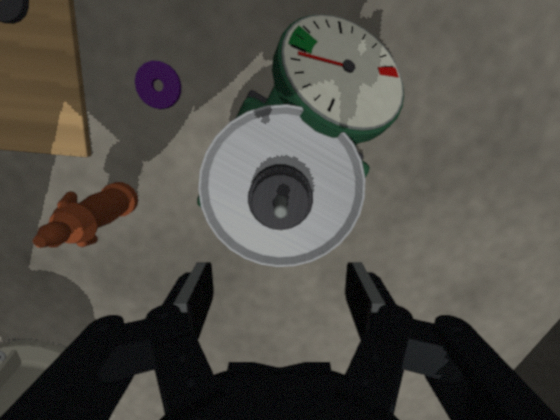

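The wrist view shows the first ring lying on the plinth at (281,197), stud tip at (280,211). The pointer tip at (300,54) is just short of the green sector (303,40). I'll read the dial numerically and recheck the stud.

```bash
python3 - <<'E'
import re
s=open('h.py').read()
s=s.replace("nr=np.hypot(W[...,0]-cx,W[...,1]-cy)\n","nr=np.hypot(W[...,0]-cx,W[...,1]-cy)+1e3*(W[...,2]>190)\n")
s=s.replace("im,d,P=shot('wrist');W=world(d,P)\n    nr","im,d,P=D or shot('wrist');W=world(d,P)\n    nr").replace("def stack(cx,cy)","def stack(cx,cy,D=None)")
s+='''
def weigh(D):
    w,r,g,n=dial(*D)
    c,rad=cv2.minEnclosingCircle(np.vstack([w,r,g]).astype(np.float32)[np.hypot(*(np.vstack([w,r,g])-np.median(np.vstack([w,r,g]),0)).T)<80])
    ang=lambda p:np.arctan2(p[:,1]-c[1],p[:,0]-c[0])
    th=np.rad2deg(ang(r));rr=np.hypot(*(r-c).T)
    gm=np.rad2deg(np.arctan2(np.sin(ang(g)).mean(),np.cos(ang(g)).mean()))
    h,e=np.histogram(th,bins=72,range=(-180,180))
    print('dial c',np.round(c,1),'R',round(rad,1),'n',n.round(2),'green mean',gm.round(1),'n',len(g))
    for i in np.nonzero(h>3)[0]:
        k=(th>=e[i])&(th<e[i+1]);print('red',th[k].mean().round(1),h[i],'r',rr[k].min().round(),rr[k].max().round())
'''
open('h.py','w').write(s)
E
python3 - <<'E'
from h import *
for f in ('w1','w4'):
    z=np.load(f+'.npz');D=(z['im'],z['d'],dict(camera_matrix=z['K'],world_from_camera=z['T']))
    weigh(D);stack(545,-229.5,D)
to(480,211,265)
E
```

```text
dial c [6.7 4.1] R 79.6 n [ 0.38 -0.07  0.92] green mean nan n 0
red -116.7 33 r 77.0 91.0
red -112.6 69 r 69.0 91.0
red -108.4 20 r 70.0 80.0
red -57.5 7 r 36.0 39.0
top z 122.88 circle ((545.1693115234375, -229.39230346679688), 33.08433532714844) pan 102.91
stud 234 [ 551.5 -223.3  162.5] [ 548.2 -228.4  159.2]
dial c [14.4  0.5] R 78.6 n [ 0.44 -0.01  0.9 ] green mean nan n 0
red -125.9 7 r 83.0 88.0
red -122.1 63 r 74.0 92.0
red -117.9 55 r 69.0 90.0
red -114.4 5 r 74.0 77.0
top z 131.97 circle ((545.15673828125, -229.092529296875), 27.928796768188477) pan 101.98
stud 210 [ 551.6 -223.5  161.3] [ 547.5 -228.7  159. ]
t 11.88 eef [ 544.8 -230.1  256.9] rot [-3.14e+00  2.00e-03  4.13e-01] F [-0.77  0.55 -1.12] open 70.4 gf 0.0
shift [ 0.1176 -0.4301 -0.0075] turn [-0.002  0.002 -0.   ]h.py:68: RuntimeWarning: Mean of empty slice.
  gm=np.rad2deg(np.arctan2(np.sin(ang(g)).mean(),np.cos(ang(g)).mean()))
  ret = ret.dtype.type(ret / rcount)
```

```bash
python3 -c "
from h import *
to(612,136,128)"
```

```text
t 11.88 eef [ 544.8 -230.1  256.9] rot [-3.14e+00  2.00e-03  4.13e-01] F [-0.77  0.55 -1.12] open 70.4 gf 0.0
shift [ 0.2086 -0.3082  0.1291] turn [-0.002  0.002 -0.   ]
```

Request:
move_arm([
  [0, 0, 0, 0.018, -0.026, 0, 0.07],
  [0, 0, 0, 0.048, -0.07, 0, 0.07],
  [0, 0, 0, 0.08, -0.118, 0, 0.07],
  [0, 0, 0, 0.112, -0.166, 0.01, 0.07],
  [0, 0, 0, 0.144, -0.213, 0.03, 0.07],
  [0, 0, 0, 0.172, -0.254, 0.06, 0.07],
  [0, 0, 0, 0.197, -0.291, 0.1, 0.07],
  [0, 0, 0, 0.2086, -0.308, 0.129, 0.07],
])

```text
clock: 12.88
eef_pos: [612.1, 137.7, 126.6]
tcp_rot: [-3.141, 0.002, 0.415]
contact_force: [0.2, -0.3, 0.5]
opening: 0.82
grasp_force: 0.0
```

Request:
move_arm([
  [0, 0, 0, 0, 0, 0, 0.07],
  [0, 0, 0, 0, 0, 0, 0.07],
  [0, 0, 0, 0, 0, 0, 0.07],
  [0, 0, 0, 0, 0, 0, 0.07],
])

```text
clock: 13.38
eef_pos: [613.5, 134.7, 130.4]
tcp_rot: [3.141, -0.002, 0.412]
contact_force: [-0.0, 0.1, 0.1]
opening: 0.819
grasp_force: 0.0
```

```bash
python3 -c "
from h import *
ring(612,136,22);to(612,136,27);to(612,136,10)"
```

```text
ring centre [610.58 136.92] r 27.87 rmin 6.8 mean [611.46 137.53  22.79] n 2547
t 13.43 eef [613.4 134.9 130.3] rot [ 3.141e+00 -1.000e-03  4.120e-01] F [ 0.27 -0.21  0.41] open 70.4 gf 0.0
shift [-0.001  -0.0016  0.1033] turn [ 0.    -0.001 -0.   ]
t 13.43 eef [613.4 134.9 130.3] rot [ 3.141e+00 -1.000e-03  4.120e-01] F [ 0.27 -0.21  0.41] open 70.4 gf 0.0
shift [-0.001  -0.0016  0.1203] turn [ 0.    -0.001 -0.   ]
```

Request:
move_arm([
  [0, 0, 0, -0.002, -0.0024, 0.03, 0.067],
  [0, 0, 0, -0.002, -0.0024, 0.065, 0.067],
  [0, 0, 0, -0.002, -0.0024, 0.093, 0.067],
  [0, 0, 0, -0.002, -0.0024, 0.105, 0.067],
  [0, 0, 0, -0.002, -0.0024, 0.113, 0.067],
  [0, 0, 0, -0.002, -0.0024, 0.117, 0.067],
  [0, 0, 0, -0.002, -0.0024, 0.119, 0.067],
  [0, 0, 0, -0.002, -0.0024, 0.119, 0.067],
])

```text
clock: 14.42
eef_pos: [610.5, 136.9, 10.8]
tcp_rot: [3.141, -0.001, 0.413]
contact_force: [-0.3, -0.1, 0.4]
opening: 0.786
grasp_force: 0.0
```

Request:
move_arm([
  [0, 0, 0, 0, 0, 0.0005, 0.05],
  [0, 0, 0, 0, 0, 0.0005, 0.05],
  [0, 0, 0, 0, 0, 0.0005, 0.05],
  [0, 0, 0, 0, 0, 0.0005, 0.05],
  [0, 0, 0, 0, 0, 0.0005, 0.05],
], grip_force=30)

```text
clock: 15.05
eef_pos: [610.5, 137.0, 11.0]
tcp_rot: [3.141, -0.001, 0.413]
contact_force: [-1.7, -0.8, 8.8]
opening: 0.64
grasp_force: 29.9
```

Request:
move_arm([
  [0, 0, 0, 0, 0, -0.015, 0.05],
  [0, 0, 0, 0, 0, -0.05, 0.05],
  [0, 0, 0, 0, 0, -0.09, 0.05],
  [0, 0, 0, 0, 0, -0.13, 0.05],
  [0, 0, 0, 0, 0, -0.17, 0.05],
  [0, 0, 0, 0, 0, -0.2, 0.05],
  [0, 0, 0, 0, 0, -0.215, 0.05],
  [0, 0, 0, 0, 0, -0.215, 0.05],
])

```text
clock: 16.05
eef_pos: [610.5, 136.9, 225.7]
tcp_rot: [3.141, -0.002, 0.413]
contact_force: [-0.0, 0.4, -1.4]
opening: 0.639
grasp_force: 32.2
```

```bash
python3 -W ignore -c "
from h import *
held();to(545.4,-230.2,195)"
```

```text
top tool-z -11.59 x-centre 0.03 len mid 55.7 bore n 454 [ -6.5  -7.4 -11.6] [  7.1   6.1 -11.6] mean [  1.05  -0.93 -11.59]
t 16.1 eef [609.8 136.8 224.4] rot [-3.142  0.     0.413] F [ 0.08  0.74 -2.07] open 54.6 gf 32.2
shift [-0.2062  0.3103  0.0294] turn [-0.  0. -0.]
```

Request:
move_arm([
  [0, 0, 0, -0.016, 0.025, 0, 0.05],
  [0, 0, 0, -0.046, 0.07, 0, 0.05],
  [0, 0, 0, -0.079, 0.119, 0, 0.05],
  [0, 0, 0, -0.112, 0.169, 0, 0.05],
  [0, 0, 0, -0.145, 0.218, 0, 0.05],
  [0, 0, 0, -0.175, 0.263, 0.0, 0.05],
  [0, 0, 0, -0.198, 0.298, 0.01, 0.05],
  [0, 0, 0, -0.206, 0.3103, 0.025, 0.05],
])

```text
clock: 17.1
eef_pos: [544.8, -231.9, 198.0]
tcp_rot: [-3.141, 0.001, 0.41]
contact_force: [-0.4, 0.4, -1.5]
opening: 0.641
grasp_force: 32.3
```

Request:
move_arm([
  [0, 0, 0, 0, 0, 0, 0.05],
  [0, 0, 0, 0, 0, 0, 0.05],
  [0, 0, 0, 0, 0, 0, 0.05],
  [0, 0, 0, 0, 0, 0, 0.05],
  [0, 0, 0, 0, 0, 0, 0.05],
  [0, 0, 0, 0, 0, 0, 0.05],
])

```text
clock: 17.85
eef_pos: [546.0, -229.9, 199.9]
tcp_rot: [3.141, -0.0, 0.413]
contact_force: [0.3, -0.5, -1.4]
opening: 0.641
grasp_force: 32.3
```

```bash
python3 -W ignore -c "
from h import *
to(545.7,-230.1,156)"
```

```text
t 17.85 eef [ 546.  -229.9  199.9] rot [ 3.141 -0.     0.413] F [ 0.25 -0.48 -1.44] open 54.7 gf 32.3
shift [-0.0004  0.0001  0.0439] turn [ 0. -0. -0.]
```

Request:
move_arm([
  [0, 0, 0, -0.0004, 0, 0.012, 0.05],
  [0, 0, 0, -0.0004, 0, 0.027, 0.05],
  [0, 0, 0, -0.0004, 0, 0.036, 0.05],
  [0, 0, 0, -0.0004, 0, 0.04, 0.05],
  [0, 0, 0, -0.0004, 0, 0.043, 0.05],
  [0, 0, 0, -0.0004, 0, 0.0455, 0.05],
  [0, 0, 0, -0.0004, 0, 0.0455, 0.05],
  [0, 0, 0, -0.0004, 0, 0.0455, 0.05],
])

```text
clock: 18.85
eef_pos: [545.7, -230.2, 154.6]
tcp_rot: [3.141, -0.0, 0.413]
contact_force: [-0.4, -0.7, -1.5]
opening: 0.637
grasp_force: 32.3
```

Request:
move_arm([
  [0, 0, 0, 0, 0, 0.002, 0.05],
  [0, 0, 0, 0, 0, 0.004, 0.05],
  [0, 0, 0, 0, 0, 0.004, 0.05],
  [0, 0, 0, 0, 0, 0.004, 0.05],
])

```text
clock: 19.35
eef_pos: [545.6, -230.2, 150.3]
tcp_rot: [-3.142, 0.0, 0.413]
contact_force: [-0.7, 0.8, -1.3]
opening: 0.635
grasp_force: 32.3
```

Request:
move_arm([
  [0, 0, 0, 0, 0, 0.006, 0.05],
  [0, 0, 0, 0, 0, 0.012, 0.05],
  [0, 0, 0, 0, 0, 0.016, 0.05],
  [0, 0, 0, 0, 0, 0.018, 0.05],
  [0, 0, 0, 0, 0, 0.0195, 0.05],
  [0, 0, 0, 0, 0, 0.021, 0.05],
  [0, 0, 0, 0, 0, 0.021, 0.05],
  [0, 0, 0, 0, 0, 0.021, 0.05],
])

```text
clock: 20.35
eef_pos: [545.7, -230.2, 129.5]
tcp_rot: [3.141, -0.0, 0.413]
contact_force: [0.0, -0.1, -0.2]
opening: 0.643
grasp_force: 32.4
```

Touching (force up by about 1.2 N). I'll press 0.7 mm further, release and rise.

Request:
move_arm([
  [0, 0, 0, 0, 0, 0.0007, 0.05],
  [0, 0, 0, 0, 0, 0.0007, 0.058],
  [0, 0, 0, 0, 0, 0.0007, 0.062],
  [0, 0, 0, 0, 0, 0.0007, 0.068],
  [0, 0, 0, 0, 0, 0.0007, 0.07],
  [0, 0, 0, 0, 0, -0.02, 0.07],
  [0, 0, 0, 0, 0, -0.07, 0.07],
  [0, 0, 0, 0, 0, -0.125, 0.07],
])

```text
clock: 21.35
eef_pos: [545.0, -230.0, 255.0]
tcp_rot: [-3.14, 0.001, 0.413]
contact_force: [0.6, 0.2, -1.1]
opening: 0.818
grasp_force: 0.0
```

Request:
move_arm([
  [0, 0, 0, 0, 0, 0, 0.07],
  [0, 0, 0, 0, 0, 0, 0.07],
  [0, 0, 0, 0, 0, 0, 0.07],
  [0, 0, 0, 0, 0, 0, 0.07],
])

```text
clock: 21.85
eef_pos: [545.0, -229.9, 252.9]
tcp_rot: [-3.14, 0.002, 0.413]
contact_force: [-0.2, -0.2, -0.5]
opening: 0.818
grasp_force: 0.0
```

```bash
python3 -W ignore - <<'E'
from h import *
to(480,211,265)
D=stack(545,-229.5);im=D[0]
np.savez('w5.npz',im=im,d=D[1],K=D[2]['camera_matrix'],T=D[2]['world_from_camera'])
s,_,_=shot('scene')
a=cv2.resize(im[0:150,250:430],(540,450),interpolation=cv2.INTER_CUBIC)
cv2.imwrite('pics/c5.png',a[:,:,::-1])
cv2.imwrite('pics/c6.png',cv2.resize(s[120:230,110:250],(700,550),interpolation=cv2.INTER_CUBIC)[:,:,::-1])
E
```

```text
t 21.85 eef [ 545.  -229.9  252.9] rot [-3.14e+00  2.00e-03  4.13e-01] F [-0.19 -0.17 -0.49] open 69.8 gf 0.0
shift [ 0.1173 -0.43   -0.0115] turn [-0.002  0.002 -0.   ]
top z 141.05 circle ((545.3226928710938, -229.0987548828125), 27.828426361083984) pan 101.03
stud 176 [ 551.4 -223.7  160.6] [ 546.7 -228.9  158.5]
```

View pics/c5.png

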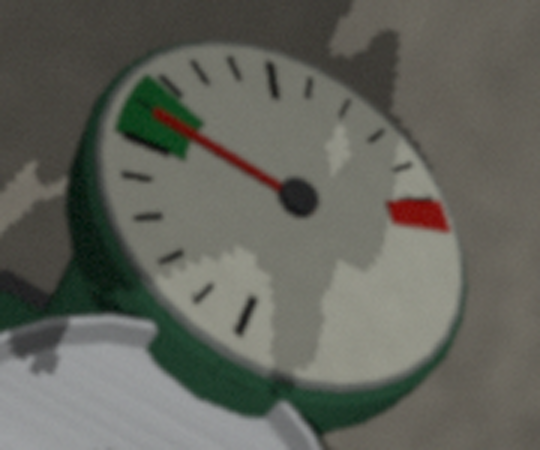

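View pics/c6.png

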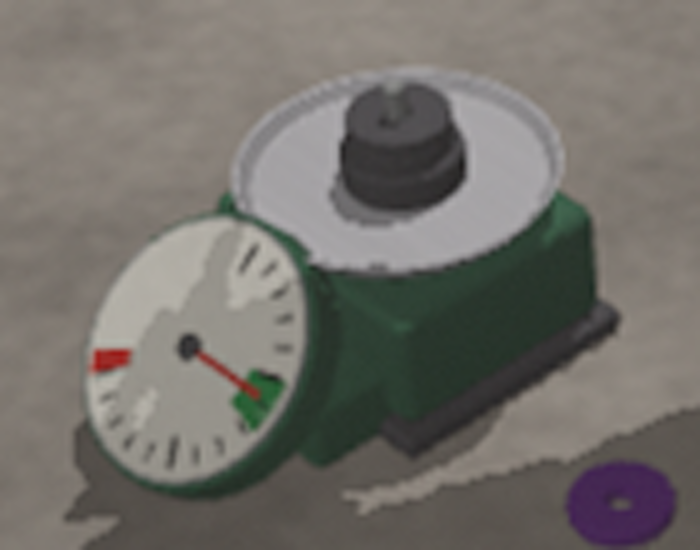

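The dial crop shows the red pointer (tip (155,112)) in the middle of the green sector ((160,118)). A third ring would overshoot 680 g. The scene crop shows both rings stacked flat on the stud at (395,125). The second ring's top is at 141, with a circle r of 27.8. Handing in.

```bash
python3 -c "
from rig import order
print(order.sign_off())"
```

```text
the job is handed in; nothing more can be done
None
```

Two rings lie flat on the plinth's stud, the pointer rests mid-green at about 590 g by eye, the other two rings were left untouched on the board, and I handed the job in at about 22 s; sign-off returned no verdict.

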